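Press a photometer cell carrier home and hold it for the reading

TASK

Take the carrier with the square glass cell by its upright tab, keep it upright, set it down on the open mouth of the photometer's rail with the cell towards the instrument, slide it in until it clicks into the side detent and stop there for a moment. Then press it on against the sprung plunger until it meets the hard stop, without ramming it, and finish while still holding it pressed firmly against that stop: do not let go. Leave the carrier with the round vial, and the other things on the bench, where they are.

Things in the scene. Friction and masses are not known exactly. Their poses are not given: they have to be found in the camera images.
- cell_carrier: Carrier to load: aluminium shoe 90 long (x) x 44 wide x 20 high mm, 0.2 kg. Origin: centre of underside, z up, +x its front, which enters the rail first. Square glass cell 12.5 mm at x = 36, top at 60. Grey upright tab at x = -15: 12 thick (x), 30 wide (y), z 20 to 66, to be gripped front and back (36 mm free to the cell). Its +y flank has a 6 mm deep notch at x = 10 for the detent roller.
- tab (a point): Point in the middle of the carrier's tab, x = -15, y = 0, z = 52 mm in the carrier's frame: a good place to grip, fingers closing along the carrier's x.
- vial_carrier: A second carrier with the same shoe and tab, but with a capped round glass vial (18 mm, top 62 mm high) in place of the square cell; it stands on the other side of the rail. Leave it alone. Origin: centre of its underside.
- rail_unit: Fixed photometer with rail. Origin: under the rail, on the bench; z up, +x = travel inwards. Plate x -155 to 115, 110 wide, 10 mm thick, bare (the mouth) up to x = -60; flares lead to cheeks x -30 to 110, 48 apart; their lips (z 33 to 37, 38 apart) stop lowering in from above: slide in along +x. Grey case x 110 to 240, 150 wide, 60 high.
- mouth (a point): Where the carrier's origin lies when it stands well on the bare mouth of the plate (x = -90, z = 10 mm in the rail unit's frame; same axes as the rail unit).
- click (a point): Where the carrier's origin lies when the detent holds it: 110 mm further along +x than the mouth point. The free plunger is 5 mm ahead of the carrier's front face here. The detent gives a few mm of play and yields to a few newtons.
- home (a point): Where the carrier's origin lies when its front face meets the hard stop: 20 mm further along +x than the click point. Axes as the rail unit.
- end_stop: The hard stop: two fixed steel posts 12 wide, 19 high, either side of the plunger; their faces towards the mouth lie at x = 85 mm in the rail unit's frame. Origin: between these two faces, on top of the plate.
- plunger (a joint): Sprung steel plunger, 12 mm thick, between the stop posts, pushed in along the rail's +x: 0 m free, 0.015 m when the carrier meets the hard stop. Spring 3 N at first touch, 7.5 N at the stop; friction adds 1 to 8 N, so a push of about 20 N surely reaches the stop. Released, it pushes the carrier back.
- detent (a joint): Sprung detent roller in the left (+y) cheek, 12 mm in diameter, level with the carrier's flank, at x = 30 mm in the rail unit's frame: 0 m when it is out or lies in the notch, up to about 0.006 m when pushed aside. Sideways force 1 to 2.2 N.
- reagent_bottle: Amber reagent bottle, 68 mm in diameter, 150 high; stays where it is. Origin: centre of its underside.
- wash_bottle: White wash bottle with a bent spout, 66 mm in diameter, 180 high; stays where it is. Origin: centre of its underside.
- beaker: Glass beaker, 68 mm in diameter, 75 high; stays where it is. Origin: centre of its underside.
- dish: White dish, 84 mm in diameter, 30 high; stays where it is. Origin: centre of its underside.
- dropper_bottle: Small dropper bottle, 30 mm in diameter, 70 high; stays where it is. Origin: centre of its underside.
- stopper: Cork stopper, 32 mm in diameter, 30 high; stays where it is. Origin: centre of its underside.
Things that resemble listed ones, but are neither listed nor needed, are in the scene too. Leave any turquoise look-alike of the cell_carrier alone.

How it is judged:
By the outcome, as a careful person would: the job done as asked, in the order asked, and still so for the second after the job is handed in, while the arm keeps its last pose, push and grip.
It also fails if it takes over 66 s, if anything falls off the work surface, if the arm or the gripper's body presses on something with over 40 N, if the wrist force passes 120 N, or if a joint passes its speed limit or range.

ROBOT

A 6-joint arm with a two-finger parallel gripper is mounted at the origin on the work surface. World frame = base frame: x ahead of the robot, y to its left, z up, the work surface at z = 0. Lengths are in m, angles in degrees, forces in N, time in s.
With the tool pointing down it reaches from about 0.35 to 0.8 m from the base axis. Payload 7.3 kg.
Tool frame: the origin (TCP) lies at the very end of the fingers, on their centre line; the grasp point (between the pads) lies behind it (robot.pinch_z is the z of the grasp point in the tool frame, in m); z points along the fingers, y is the line along which they close (so a half turn about z gives the same grasp; the last joint's range is limited). The gripper opens to 85 mm and grips with 20 to 120 N. Pads are 22 mm wide; open, the fingers measure 114 mm over their backs; the gripper's body (76 mm by 85 mm) begins 54 mm behind the grasp point. The pads swing forward as they close: fully open they stand 13 mm farther back than shut.
Start: joints at [64.458, 19.595, 87.324, -0, 73.075, -8.365], TCP at [0.155, 0.502, 0.231] pointing down, gripper open.
Joint ranges: [-145.02, 145.02], [-44.19, 115.74], [2.07, 154.8], [-57.11, 237.11], [16.16, 152.29], [-177.93, 177.93]. Speed limits (degrees/s): [147.25, 147.25, 180, 180, 180, 180].

INTERFACE

Orientations are given as a 3x3 rotation matrix whose columns are the frame's x, y, z axes.
In Python, from plant import robot gives the robot as it stands. The module is installed in compiled form; this text tells all that it offers.
- The arm moves only by the tool step_arm, never from a script. Its argument "motion" is text: rows parted by semicolons, each of 7 numbers parted by spaces: the closure, from 0 (fully open) to 1 (shut), then the shift along the tool's x, y, z in mm, then the turn, a rotation vector about the tool's x, y, z in rad. A call has 1 to 20 rows; each row is the pose to reach, as a shift and turn from the pose commanded when the call began, along the tool's axes at that moment; what a row does not reach only later rows make up. A row lasts 1/10 s, in which the tool goes at most 50 mm and 8.59 degrees, less where a joint would pass 70% of its speed; a pose out of reach is approached as far as the arm can. A call with a gripper value outside its range is refused whole. The fingers move at their own pace and stop on an object; "grip_force" is the grip in N (left out, the last holds). Time passes only in rows, so rows that repeat a pose let the fingers close. It gives the time, the measured TCP pose, the force, the opening and the grip force at its end, in the units of the state.
- robot.sense(): the state, without advancing time (a new reading comes with each control period).
- robot.camera(name): name is "side" or "top" or "wrist"; returns a dict with "img" (420x560x3 uint8, red, green, blue), "K" (3x3 intrinsics, pixels), "rvec" (rotation vector, rad) and "tvec" (3), from world to camera coordinates, as OpenCV has them. Camera axes: x right, y down, z forward; pixel columns grow to the right and rows downward; lengths in m; the calibration is good to about 2 mm. A picture is of the moment at which its call begins. There is no depth.
- robot.close_job(): hands the job in; it is judged then, once.
The state is a dict: "time_s": time; "joints": joint angles; "qd": joint speeds; "effort": joint torques, N m; "position": TCP position; "eef_rot": TCP orientation; "wrist_force": force on the tool from outside, world axes, zero at the start; "wrist_torque": the same for the moment, N m; "gripper_width": finger opening in m; "gripper_force": force on a finger pad.
Only numpy, scipy, OpenCV 4.12 (cv2) and the standard library are available. Lean on these libraries where they do the work, as an engineer would, in place of code of your own. Each camera call takes 0.05 s, during which the arm holds its last target. There are 200 camera calls.

## Working session

There is one attempt and no reset: what is moved stays moved. The work goes in short steps, Python scripts to look and compute and a tool call to move; the robot and the scene stay as the last step left them, time stands still between calls to the robot, and variables do not carry over. Pictures are saved under pics/ and viewed, at most 10 in all, crops included, and the job is handed in when it is done.

Besides the shell and the picture viewer there is one more tool, called by a JSON object that holds its "op" and its "data". step_arm: Moves the arm, as the interface text tells. Its arguments: {"type":"object","properties":{"motion":{"type":"string"},"grip_force":{"type":"number"}},"required":["motion"]}

```bash
mkdir -p pics; cat > h.py <<'E'
import numpy as np, cv2
from plant import robot
def cam(n,save=None):
    c=robot.camera(n)
    if save: cv2.imwrite('pics/'+save,c['img'][:,:,::-1])
    return c
def ray(c,uv):
    R=cv2.Rodrigues(np.array(c['rvec'],float))[0]; t=np.array(c['tvec'],float).ravel()
    d=R.T@np.linalg.inv(np.array(c['K']))@np.array([uv[0],uv[1],1.]); return -R.T@t,d
def onz(c,uv,z):
    o,d=ray(c,uv); return o+d*(z-o[2])/d[2]
E
python3 - <<'E'
from h import *
a=cam('top','top.png');b=cam('side','side.png')
for c in(a,b): print(ray(c,(280,210)),np.array(c['K'])[0,0])
np.savez('tv.npz',**{k:np.array(v) for k,v in a.items()});np.savez('sv.npz',**{k:np.array(v) for k,v in b.items()})
s=robot.sense();print(s['position'],s['eef_rot'],s['gripper_width'],robot.pinch_z,s['time_s'])
E
```

```text
(array([0.37409216, 0.01937239, 1.29647369]), array([ 0.1174737 , -0.01167325, -0.99307285])) 507.69106772099553
(array([ 0.01611018, -0.53959783,  0.6866926 ]), array([ 0.56055465,  0.53757012, -0.63083788])) 426.60461215820675
[0.15485208 0.50127868 0.23069314] [[-9.55398881e-01  2.95317741e-01 -6.40382711e-04]
 [ 2.95318331e-01  9.55398121e-01 -1.23068480e-03]
 [ 2.48377383e-04 -1.36491164e-03 -9.99999038e-01]] 0.08545097224185955 -0.0187 0.1
```

View pics/top.png

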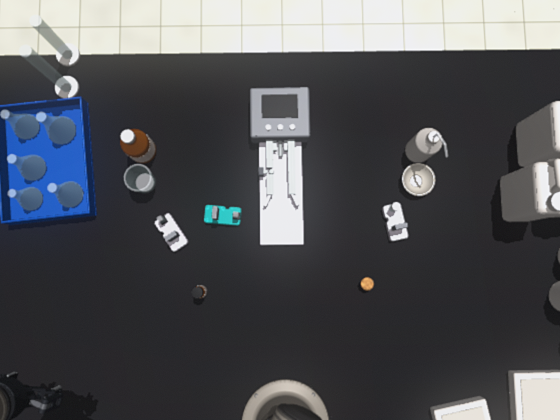

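View pics/side.png

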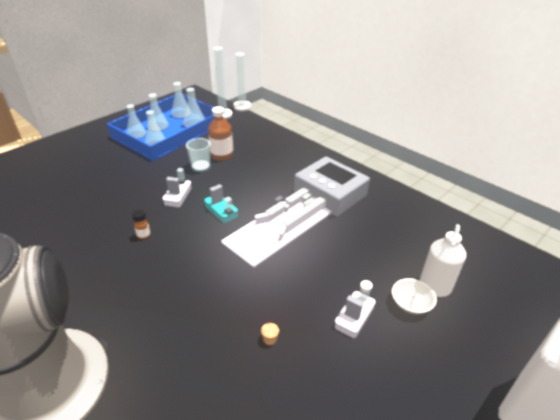

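Top view: white carriers at (171,233) and (396,222), a turquoise look-alike at (222,215), and the rail at (281,190) with its mouth at the bottom and the case at (280,113). In the side view the right one, (356,312), seems to have a capped white vial and the left one, (177,190), a slim square cell. I'll confirm in an enlarged crop.

```bash
python3 - <<'E'
from h import *
a=cv2.imread('pics/top.png');b=cv2.imread('pics/side.png')
f=lambda i,u,v,r,s:cv2.resize(i[v-r:v+r,u-r:u+r],(s,s),interpolation=cv2.INTER_CUBIC)
g=np.vstack([np.hstack([f(a,171,232,25,300),f(a,396,222,25,300)]),np.hstack([f(b,177,186,25,300),f(b,356,308,25,300)])])
cv2.imwrite('pics/crop.png',g)
E
```

```text
(no output)
```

View pics/crop.png

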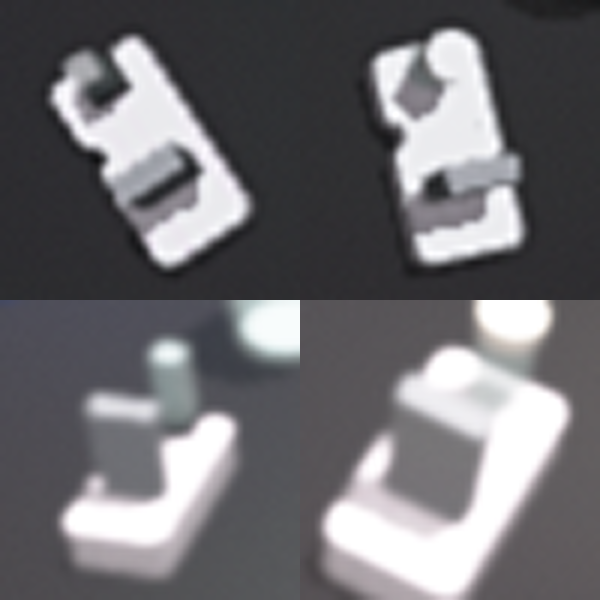

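```bash
python3 - <<'E'
from h import *
a=dict(np.load('tv.npz'));img=a['img']
hsv=cv2.cvtColor(img,cv2.COLOR_RGB2HSV)
def blob(x0,x1,y0,y1,vmin,smax=255):
    m=np.zeros(hsv.shape[:2],np.uint8); h=hsv[y0:y1,x0:x1]
    m[y0:y1,x0:x1]=((h[...,2]>vmin)&(h[...,1]<smax))*255
    cs=cv2.findContours(m,0,2)[0]; c=max(cs,key=cv2.contourArea); return c,m
for nm,bx,vm,z in(('left',(145,197,205,260),200,.02),('right',(375,415,195,250),200,.02),('plate',(250,315,205,255),200,.01)):
    c,m=blob(*bx,vm); r=cv2.minAreaRect(c); P=np.array([onz(a,p,z)[:2] for p in cv2.boxPoints(r)])
    print(nm,r,cv2.contourArea(c)); print(P.round(4).tolist(), P.mean(0), [np.linalg.norm(P[i]-P[i-1]).round(4) for i in range(4)])
# plate left/right edges over rows
for v in range(205,250,8): 
    u=np.where(hsv[v,245:320,2]>150)[0]+245; print(v,u.min(),u.max(),onz(a,(u.min(),v),.01)[:2].round(4),onz(a,(u.max()+1,v),.01)[:2].round(4))
E
```

```text
left ((170.5384521484375, 231.8076629638672), (34.66876220703125, 17.19570541381836), 56.30992889404297) 306.0
[[0.4988, 0.3233], [0.5225, 0.2874], [0.4488, 0.2385], [0.4254, 0.2743]] [0.47386662 0.28087777] [np.float64(0.0882), np.float64(0.043), np.float64(0.0884), np.float64(0.0427)]
right ((393.4412536621094, 214.7647247314453), (24.01102638244629, 16.97749137878418), 75.96376037597656) 236.0
[[0.5337, -0.2553], [0.5436, -0.2975], [0.4841, -0.3098], [0.4743, -0.2678]] [ 0.50891836 -0.28257926] [np.float64(0.0607), np.float64(0.0434), np.float64(0.0608), np.float64(0.0432)]
plate ((281.0, 224.0), (38.0, 42.0), 90.0) 1550.5
[[0.5399, 0.0551], [0.5383, -0.0521], [0.4413, -0.0502], [0.4428, 0.0562]] [0.49057438 0.00224773] [np.float64(0.097), np.float64(0.1073), np.float64(0.0971), np.float64(0.1064)]
205 260 302 [0.5399 0.0551] [ 0.5383 -0.0547]
213 260 302 [0.5193 0.0554] [ 0.5177 -0.0543]
221 260 303 [0.4988 0.0556] [ 0.4972 -0.0564]
229 260 303 [0.4784 0.0558] [ 0.4768 -0.056 ]
237 260 303 [0.458 0.056] [ 0.4564 -0.0556]Traceback (most recent call last):
  File "<stdin>", line 13, in <module>
    return umr_minimum(a, axis, None, out, keepdims, initial, where)
ValueError: zero-size array to reduction operation minimum which has no identity
```

The left carrier at (171,232) is the one meant. It has the slim square cell, a white shoe and a notch on its left flank, while the right one has the capped round vial. The measured 88 x 43 mm fits the shoe. Its front points up-left in the image, a yaw of about 34°.

```bash
cat >> h.py <<'E'
def go(p,yaw):
    "shift(mm)/turn(rad) in tool axes to reach TCP p, tool down, tool y at yaw (deg)"
    s=robot.sense(); R=np.array(s['eef_rot']); y=np.radians(yaw)
    Y=np.array([np.cos(y),np.sin(y),0]); Z=np.array([0,0,-1.]); T=np.stack([np.cross(Y,Z),Y,Z],1)
    print('shift',(R.T@(np.array(p)-s['position'])*1000).round(1),'turn',cv2.Rodrigues(R.T@T)[0].ravel().round(4))
E
python3 - <<'E'
from h import *
a=dict(np.load('tv.npz'))
print(onz(a,(171,235.7),.066), onz(a,(160.4,218.7),.06))
go((.461,.272,.16),33.7)
E
```

```text
[0.460673   0.27020851 0.066     ] [0.50311631 0.29765805 0.06      ]
shift [-360.2 -128.5   70.8] turn [-1.400e-03  2.000e-04  6.828e-01]
```

{"op": "step_arm", "data": {"motion": "0.5 -45 -16 9 0 0 0.085; 0.5 -90 -32 18 0 0 0.17; 0.5 -135 -48 27 0 0 0.256; 0.5 -180 -64 35 0 0 0.341; 0.5 -225 -80 44 0 0 0.427; 0.5 -270 -96 53 0 0 0.512; 0.5 -315 -112 62 0 0 0.597; 0.5 -360 -128 71 0 0 0.683; 0.5 -360 -128 71 0 0 0.683; 0.5 -360 -128 71 0 0 0.683; 0.5 -360 -128 71 0 0 0.683; 0.5 -360 -128 71 0 0 0.683", "grip_force": 40}}

```text
time_s: 1.3
position: [0.4601, 0.274, 0.1606]
eef_rot: [[-0.557, 0.831, 0.0], [0.831, 0.557, 0.0], [0.0, 0.0, -1.0]]
wrist_force: [-0.4, 0.6, 1.1]
gripper_width: 0.0425
gripper_force: 0.0
```

```bash
python3 - <<'E'
from h import *
c=cam('wrist','w1.png');np.savez('w1.npz',**{k:np.array(v) for k,v in c.items()})
print(ray(c,(280,210)),np.array(c['K'])[0,0]); s=robot.sense(); print(s['position'],s['gripper_width'])
E
```

```text
(array([0.42239748, 0.33155824, 0.30337834]), array([ 0.13415527, -0.22856892, -0.9643844 ])) 338.0514869867261
[0.46024203 0.27408157 0.16069051] 0.04270947477785417
```

View pics/w1.png

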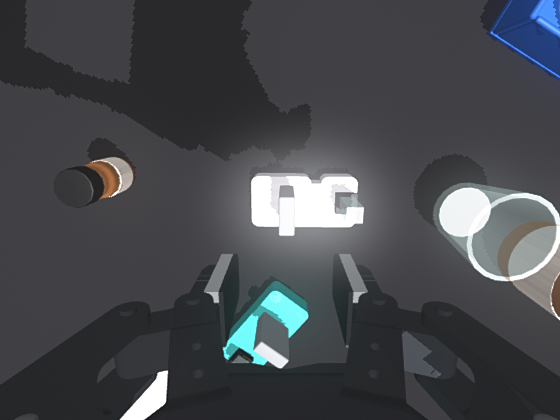

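Wrist view: the carrier's shoe spans (251..359, 175..227), its tab top is near (287,226) and its cell near (354,213). The turquoise decoy is at (268,320), the beaker at (515,235) and the dropper bottle at (90,185).

```bash
python3 - <<'E'
from h import *
c=dict(np.load('w1.npz'));h=cv2.cvtColor(c['img'],cv2.COLOR_RGB2HSV)
m=np.zeros(h.shape[:2],np.uint8); m[165:240,240:372]=(h[165:240,240:372,2]>200)*255
k=max(cv2.findContours(m,0,2)[0],key=cv2.contourArea)
print(cv2.boundingRect(k))
P=[onz(c,p,.02)[:2] for p in((251,175),(251,227),(359,227),(359,175))]
print(np.round(P,4),np.mean(P,0))
for uv,z in(((287,234),.066),((287,229),.066),((286.5,190),.02)): print(uv,onz(c,uv,z))
print(onz(c,(268,350),.066))
E
```

```text
(251, 176, 113, 60)
[[0.4245 0.2763]
 [0.4492 0.2372]
 [0.5283 0.2903]
 [0.5003 0.3271]] [0.47554993 0.28271772]
(287, 234) [0.46997353 0.26280164 0.066     ]
(287, 229) [0.46778876 0.26604755 0.066     ]
(286.5, 190) [0.45661284 0.28225941 0.02      ]
[0.51339375 0.17028085 0.066     ]
```

```bash
python3 - <<'E'
from h import *
c=cv2.imread('pics/w1.png')[160:250,230:380]
cv2.imwrite('pics/w1c.png',cv2.resize(c,(750,450),interpolation=cv2.INTER_CUBIC))
E
```

```text
(no output)
```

View pics/w1c.png

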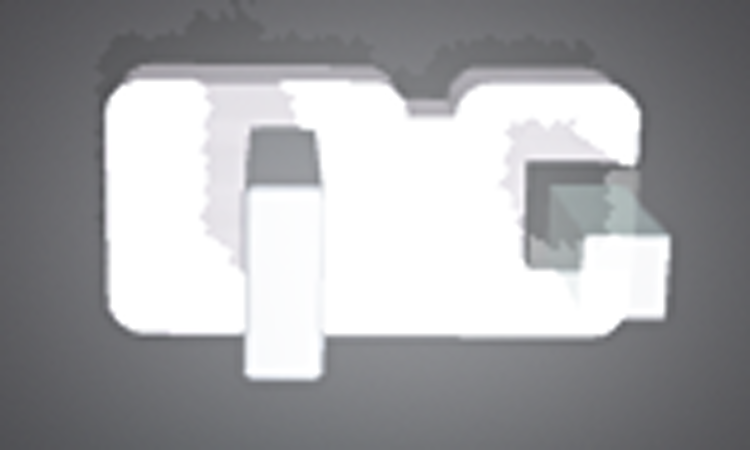

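The crop shows the tab top at full-image pixels (279–294.5, 197–236), the cell top at (355,215), the shoe top at (251–358, 176–227), and the notch on the upper side.

```bash
python3 - <<'E'
from h import *
c=dict(np.load('w1.npz'))
T=np.array([onz(c,p,.066)[:2] for p in((279.2,197),(294.6,197),(294.4,236),(279.2,236))]);t=T.mean(0)
S=np.array([onz(c,p,.02)[:2] for p in((251,176.4),(358,176.4),(356.5,227),(251,227))]);s=S.mean(0)
for Q in(T,S): 
    print(Q.mean(0),[np.linalg.norm(Q[i]-Q[i-1]).round(4) for i in range(4)]); 
    for d in(Q[1]-Q[0],Q[2]-Q[3]): print(np.degrees(np.arctan2(d[1],d[0])))
    d=Q[3]-Q[0];print(np.degrees(np.arctan2(d[1],d[0]))+90)
go((t[0],t[1],.034),33.7)
E
```

```text
[0.46244889 0.27378327] [np.float64(0.0298), np.float64(0.0111), np.float64(0.0298), np.float64(0.0113)]
33.87139068357896
33.871017686502086
33.58823040840671
[0.47525713 0.28180254] [np.float64(0.045), np.float64(0.0905), np.float64(0.045), np.float64(0.093)]
33.87157827657361
33.871105923404194
32.30313985395543
shift [ -1.5   1.6 126.7] turn [ 0.0005 -0.0001  0.0022]
```

{"op": "step_arm", "data": {"motion": "0.5 -1 2 25 0 0 0; 0.5 -1 2 50 0 0 0; 0.5 -1 2 75 0 0 0; 0.5 -1 2 95 0 0 0; 0.5 -1 2 110 0 0 0; 0.5 -1 2 120 0 0 0; 0.5 -1 2 126 0 0 0; 0.5 -1 2 126 0 0 0; 0.5 -1 2 126 0 0 0; 0.9 -1 2 126 0 0 0; 1 -1 2 126 0 0 0; 1 -1 2 126 0 0 0; 1 -1 2 126 0 0 0; 1 -1 2 126 0 0 0; 1 -1 2 126 0 0 0; 1 -1 2 126 0 0 0; 1 -1 2 126 0 0 0", "grip_force": 70}}

```text
time_s: 3.05
position: [0.4638, 0.2734, 0.0351]
eef_rot: [[-0.555, 0.832, 0.001], [0.832, 0.555, 0.001], [-0.0, 0.001, -1.0]]
wrist_force: [-0.8, -0.3, 6.2]
gripper_width: 0.0115
gripper_force: 69.5
```

```bash
python3 - <<'E'
from h import *
c=cam('wrist');s=robot.sense();print(s['position'],s['gripper_width'],s['gripper_force'],s['wrist_force'])
# rail edges: fine measurement from top view
a=dict(np.load('tv.npz'));g=cv2.cvtColor(a['img'],cv2.COLOR_RGB2GRAY).astype(float)
def edge(row,u0,u1,rise):  # subpixel half-level crossing
    x=np.arange(u0,u1);v=row[u0:u1]; t=(v.max()+v.min())/2
    i=np.where((v[:-1]<t)&(v[1:]>=t) if rise else (v[:-1]>=t)&(v[1:]<t))[0][0]; return x[i]+(t-v[i])/(v[i+1]-v[i])
L=[];Rr=[]
for v in range(150,242,3):
    L.append(onz(a,(edge(g[v],252,264,True),v),.01)[:2]);Rr.append(onz(a,(edge(g[v],299,310,False),v),.01)[:2])
for Q in(L,Rr):
    Q=np.array(Q);p=np.polyfit(Q[:,0],Q[:,1],1);print('y at .45,.6',np.polyval(p,[.45,.6]),np.degrees(np.arctan(p[0])),(Q[:,1]-np.polyval(p,Q[:,0])).std())
print('front',[onz(a,(u,235+edge(g[235:252,u],0,17,False)),.01)[:2].round(4) for u in range(264,300,6)])
# case front/left edges at top z=.06 (rough)
print('case cols at row 115', [onz(a,(edge(g[v],240,256,True),v),.06)[:2].round(4) for v in(95,110,125)],[onz(a,(edge(g[v],304,318,False),v),.06)[:2].round(4) for v in(95,110,125)])
E
```

```text
[0.46381211 0.27342641 0.03505074] 0.010927883720344478 69.50610280036926 [-8.06840492e-01  6.18856546e-03  6.65602235e+00]
y at .45,.6 [0.05686329 0.0564114 ] -0.17260809608029337 0.0017729499875176538
y at .45,.6 [-0.05357916 -0.05305909] 0.19865405278807588 0.00037041788630878895
front [array([0.4391, 0.0461]), array([0.4391, 0.0309]), array([0.4391, 0.0157]), array([0.439 , 0.0005]), array([ 0.4388, -0.0147]), array([ 0.4386, -0.0299])]
case cols at row 115 [array([0.8125, 0.0755]), array([0.7737, 0.0755]), array([0.7351, 0.0753])] [array([ 0.8105, -0.0705]), array([ 0.7717, -0.0706]), array([ 0.7332, -0.0704])]
```

```bash
python3 - <<'E'
from h import *
go((.464,.273,.145),33.7); go((.487,.002,.145),0)
E
```

```text
shift [-5.000e-01  1.000e-01 -1.099e+02] turn [ 0.0013  0.0002 -0.0003]
shift [-238.7 -131.1 -110.1] turn [ 1.300e-03 -2.000e-04  5.879e-01]
```

{"op": "step_arm", "data": {"motion": "1 0 0 -10 0 0 0; 1 0 0 -25 0 0 0; 1 0 0 -45 0 0 0; 1 0 0 -65 0 0 0; 1 0 0 -85 0 0 0; 1 0 0 -100 0 0 0; 1 0 0 -110 0 0 0; 1 0 0 -110 0 0 0; 1 0 0 -110 0 0 0"}}

```text
time_s: 4.0
position: [0.4631, 0.2731, 0.1439]
eef_rot: [[-0.555, 0.832, -0.001], [0.832, 0.555, -0.0], [0.0, -0.001, -1.0]]
wrist_force: [0.4, -0.4, -2.1]
gripper_width: 0.0109
gripper_force: 68.5
```

```bash
python3 - <<'E'
from h import *
s=robot.sense();print(s['position'],s['gripper_width'],s['wrist_force'])
go((.487,.002,.145),0)
E
```

```text
[0.46305248 0.27311406 0.14386267] 0.010879358465104858 [ 0.37267617 -0.38121978 -2.05139477]
shift [-238.9 -130.5   -1.1] turn [-0.0008  0.      0.588 ]
```

{"op": "step_arm", "data": {"motion": "1 -6 -3 0 0 0 0.015; 1 -20 -11 0 0 0 0.05; 1 -42 -23 0 0 0 0.105; 1 -68 -37 0 0 0 0.168; 1 -95 -52 0 0 0 0.234; 1 -122 -67 0 0 0 0.3; 1 -149 -81 0 0 0 0.367; 1 -176 -96 0 0 0 0.433; 1 -200 -109 0 0 0 0.492; 1 -220 -120 0 0 0 0.54; 1 -233 -127 0 0 0 0.573; 1 -239 -130 0 0 0 0.588; 1 -239 -130 0 0 0 0.588; 1 -239 -130 0 0 0 0.588; 1 -239 -130 0 0 0 0.588"}}

```text
time_s: 5.5
position: [0.4876, 0.0032, 0.1442]
eef_rot: [[-0.001, 1.0, -0.0], [1.0, 0.001, 0.0], [0.0, -0.0, -1.0]]
wrist_force: [0.4, -0.8, -2.4]
gripper_width: 0.0109
gripper_force: 68.4
```

```bash
python3 - <<'E'
from h import *
c=cam('wrist','w2.png');np.savez('w2.npz',**{k:np.array(v) for k,v in c.items()})
s=robot.sense(); print(s['position'],s['eef_rot'],s['gripper_width'],s['wrist_force'],ray(c,(280,210)))
E
```

```text
[0.48767507 0.00316565 0.1442782 ] [[-1.51704208e-03  9.99998845e-01 -9.16145953e-05]
 [ 9.99998817e-01  1.51706544e-03  2.55497572e-04]
 [ 2.55636262e-04 -9.12268863e-05 -9.99999963e-01]] 0.010868759631040071 [-1.55966610e-03  2.67361338e-01 -2.86447335e+00] (array([0.48770069, 0.07218903, 0.28699936]), array([-0.01554049, -0.26449988, -0.96440499]))
```

View pics/w2.png

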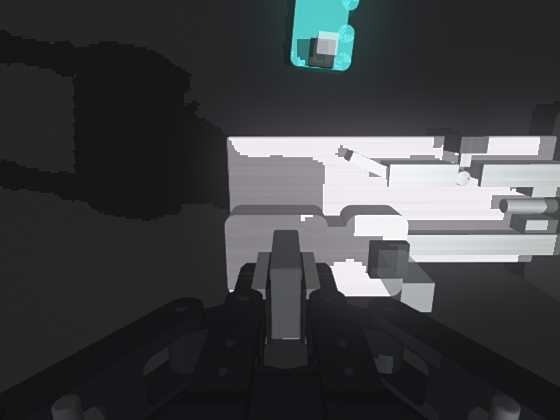

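The wrist picture shows the carrier held upright above the mouth, with its cell (400,270) towards the instrument. The plate's front edge is at column 228, its +y edge at row 137, the detent roller at (463,178) and the plunger at (525,206).

```bash
python3 - <<'E'
from h import *
c=dict(np.load('w2.npz'));g=cv2.cvtColor(c['img'],cv2.COLOR_RGB2GRAY).astype(float)
def edge(v,rise):
    t=(v.max()+v.min())/2
    i=np.where((v[:-1]<t)&(v[1:]>=t) if rise else (v[:-1]>=t)&(v[1:]<t))[0][0]; return i+.5*0+(t-v[i])/(v[i+1]-v[i])
Q=np.array([onz(c,(u,128+edge(g[128:146,u],True)),.01)[:2] for u in range(240,425,6)])
p=np.polyfit(Q[:,0],Q[:,1],1);print('+y edge: y at origin .594',np.polyval(p,.594),'yaw',np.degrees(np.arctan(p[0])),'sd',(Q[:,1]-np.polyval(p,Q[:,0])).std())
Q=np.array([onz(c,(220+edge(g[v,220:238],True),v),.01)[:2] for v in range(142,200,5)]);print('front x',np.median(Q[:,0]),Q[:3],Q[-1])
# carrier flank: columns profile
for u in(240,250,370,390): print(u,g[198:224,u].astype(int))
print(g[218,218:236].astype(int),g[222,398:416].astype(int))
for v in(206,216): print([onz(c,(250,v),z) for z in(.109,.129)])
print('roller',onz(c,(463,178),.025))
for u in(400,420,440): print('cheeks',u,g[155:265,u].astype(int).tolist())
E
```

```text
+y edge: y at origin .594 0.057722553235569324 yaw 0.17376351742264637 sd 1.0480515008022236e-05
front x 0.44044075387346404 [[0.44151884 0.05285161]
 [0.44169279 0.04888687]
 [0.4404413  0.04488771]] [0.44064881 0.00745368]
240 [136 136 136 137 136 137 137  96  91  93  92  93  95  95  94  91  92 133
 135 135 135 139 139 137 135 136]
250 [137 137 137 137 137 137 128  97  94  95  94  95  95  97  94  92  93 133
 136 134 134 134 133 134 133 132]
370 [238 238 238 235 235 238 221 126 111 117 116 116 116 116 115 108 130 255
 248 245 244 244 244 244 244 244]
390 [238 238 238 236 234 234 241 246 170 114 113 117 118 117 117 109 131 255
 249 245 245 244 244 244 244 244]
[ 44  45  46  46  46  47  45  44  48  88 136 140 138 137 137 137 136 137] [244 244 244 244 244 244 244 245 249 248 156 145 150 150 150 150 150 149]
[array([0.46851144, 0.02559061, 0.109     ]), array([0.47066754, 0.0308264 , 0.129     ])]
[array([0.46836438, 0.01991947, 0.109     ]), array([0.47053701, 0.02579248, 0.129     ])]
roller [0.62680945 0.02663619 0.025     ]
cheeks 400 [238, 242, 248, 168, 149, 124, 112, 111, 112, 18
[... 910 characters left out ...]
30, 226, 224, 224, 223, 221, 219, 220, 219, 219, 220, 222, 223, 221, 217, 216, 218, 216, 214, 228, 232, 232, 233, 234, 237, 224, 107, 63, 65]
cheeks 440 [237, 241, 245, 249, 253, 137, 105, 108, 106, 173, 242, 240, 240, 240, 237, 237, 235, 233, 233, 233, 234, 235, 235, 237, 239, 237, 234, 231, 232, 234, 232, 233, 238, 237, 236, 235, 237, 238, 237, 238, 239, 238, 238, 238, 237, 236, 235, 234, 234, 237, 238, 238, 239, 240, 238, 235, 231, 233, 236, 233, 236, 239, 240, 241, 242, 160, 144, 149, 151, 150, 149, 149, 150, 152, 151, 115, 111, 112, 96, 106, 225, 227, 225, 223, 222, 221, 218, 217, 217, 216, 216, 219, 220, 222, 219, 214, 213, 215, 211, 212, 232, 232, 232, 234, 235, 238, 222, 106, 60, 63]
```

{"op": "step_arm", "data": {"motion": "1 -1 3 8 0 0 0.001; 1 -1 3 22 0 0 0.001; 1 -1 3 38 0 0 0.001; 1 -1 3 54 0 0 0.001; 1 -1 3 70 0 0 0.001; 1 -1 3 82 0 0 0.001; 1 -1 3 90 0 0 0.001; 1 -1 3 95 0 0 0.001; 1 -1 3 97 0 0 0.001; 1 -1 3 97 0 0 0.001; 1 -1 3 97 0 0 0.001; 1 -1 3 97 0 0 0.001"}}

```text
time_s: 6.75
position: [0.4912, 0.0013, 0.0478]
eef_rot: [[0.001, 1.0, 0.001], [1.0, -0.001, -0.0], [-0.0, 0.001, -1.0]]
wrist_force: [0.8, 0.6, -1.4]
gripper_width: 0.011
gripper_force: 68.5
```

{"op": "step_arm", "data": {"motion": "1 0 0 0.5 0 0 0; 1 0 0 1 0 0 0; 1 0 0 1 0 0 0; 1 0 0 1.5 0 0 0; 1 0 0 1.5 0 0 0; 1 0 0 1.5 0 0 0"}}

```text
time_s: 7.35
position: [0.4908, 0.0013, 0.0458]
eef_rot: [[0.001, 1.0, -0.0], [1.0, -0.001, 0.0], [0.0, -0.0, -1.0]]
wrist_force: [-0.1, -0.5, -2.5]
gripper_width: 0.011
gripper_force: 68.5
```

{"op": "step_arm", "data": {"motion": "1 0.8 0 0 0 0 -0.002; 1 0.8 0 0.3 0 0 -0.002; 1 0.8 0 0.6 0 0 -0.002; 1 0.8 0 0.9 0 0 -0.002; 1 0.8 0 1.2 0 0 -0.002; 1 0.8 0 1.2 0 0 -0.002; 1 0.8 0 1.2 0 0 -0.002"}}

```text
time_s: 8.05
position: [0.4908, 0.0022, 0.045]
eef_rot: [[-0.001, 1.0, 0.0], [1.0, 0.001, 0.0], [0.0, 0.0, -1.0]]
wrist_force: [-2.3, 0.0, 5.3]
gripper_width: 0.0111
gripper_force: 69.6
```

```bash
python3 - <<'E'
from h import *
for i in range(4):
    c=cam('wrist' if i==0 else 'top','w3.png' if i==0 else None); s=robot.sense(); print(s['position'],s['wrist_force'],s['gripper_width'])
E
```

```text
[0.49079008 0.0021528  0.04504646] [-1.47846802  0.08393078  4.73110339] 0.010839251073237603
[0.49077487 0.00216843 0.04504541] [-2.15261027  0.01265861  4.95247299] 0.011074200912214024
[0.4907987  0.00214998 0.04506957] [-2.09312285  0.38333336  4.94686356] 0.011449326612345432
[0.49077974 0.00216339 0.04505116] [-1.64713962  0.91230767  4.47548534] 0.011203315255936477
```

View pics/w3.png

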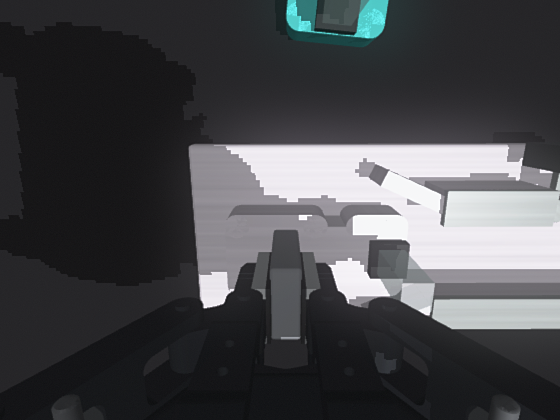

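The carrier stands on the mouth between the flares, contact is felt, and the cell faces the instrument. I'll slide it in gently.

{"op": "step_arm", "data": {"motion": "1 0 3 -0.3 0 0 0; 1 0 8 -0.3 0 0 0; 1 0 13 -0.3 0 0 0; 1 0 18 -0.3 0 0 0; 1 0 23 -0.3 0 0 0; 1 0 28 -0.3 0 0 0; 1 0 33 -0.3 0 0 0; 1 0 37 -0.3 0 0 0; 1 0 40 -0.3 0 0 0; 1 0 40 -0.3 0 0 0"}}

```text
time_s: 9.25
position: [0.5315, 0.0021, 0.0451]
eef_rot: [[-0.001, 1.0, 0.001], [1.0, 0.001, 0.0], [0.0, 0.001, -1.0]]
wrist_force: [-3.0, 0.7, 4.3]
gripper_width: 0.0111
gripper_force: 69.4
```

{"op": "step_arm", "data": {"motion": "1 0 3 0 0 0 0; 1 0 7 0 0 0 0; 1 0 11 0 0 0 0; 1 0 15 0 0 0 0; 1 0 19 0 0 0 0; 1 0 23 0 0 0 0; 1 0 27 0 0 0 0; 1 0 30 0 0 0 0; 1 0 30 0 0 0 0; 1 0 30 0 0 0 0"}}

```text
time_s: 10.25
position: [0.5613, 0.0022, 0.0451]
eef_rot: [[-0.001, 1.0, 0.001], [1.0, 0.001, -0.0], [-0.0, 0.001, -1.0]]
wrist_force: [-1.8, -0.0, 4.1]
gripper_width: 0.011
gripper_force: 69.4
```

{"op": "step_arm", "data": {"motion": "1 0 3 0 0 0 0; 1 0 6 0 0 0 0; 1 0 9 0 0 0 0; 1 0 12 0 0 0 0; 1 0 15 0 0 0 0; 1 0 18 0 0 0 0; 1 0 20 0 0 0 0; 1 0 20 0 0 0 0"}}

```text
time_s: 11.05
position: [0.581, 0.0018, 0.0451]
eef_rot: [[-0.001, 1.0, 0.0], [1.0, 0.001, -0.0], [-0.0, 0.0, -1.0]]
wrist_force: [-3.7, -2.0, 5.8]
gripper_width: 0.0109
gripper_force: 69.6
```

{"op": "step_arm", "data": {"motion": "1 0 2 0 0 0 0; 1 0 4 0 0 0 0; 1 0 6 0 0 0 0; 1 0 8 0 0 0 0; 1 0 10 0 0 0 0; 1 0 11 0 0 0 0; 1 0 11 0 0 0 0"}}

```text
time_s: 11.75
position: [0.5919, 0.0018, 0.0451]
eef_rot: [[-0.001, 1.0, -0.0], [1.0, 0.001, -0.001], [-0.001, -0.0, -1.0]]
wrist_force: [-3.6, -1.5, 5.4]
gripper_width: 0.011
gripper_force: 69.6
```

Roller on the flank (Fy about -2 N). Now I'll creep towards the expected click at TCP x ≈ 0.6006.

{"op": "step_arm", "data": {"motion": "1 0 1 0 0 0 0; 1 0 2 0 0 0 0; 1 0 3 0 0 0 0; 1 0 3 0 0 0 0; 1 0 3 0 0 0 0"}}

```text
time_s: 12.25
position: [0.595, 0.0018, 0.0451]
eef_rot: [[-0.001, 1.0, 0.0], [1.0, 0.001, -0.0], [-0.0, 0.0, -1.0]]
wrist_force: [-3.4, -2.4, 5.1]
gripper_width: 0.0107
gripper_force: 69.5
```

{"op": "step_arm", "data": {"motion": "1 0 1 0 0 0 0; 1 0 2 0 0 0 0; 1 0 2 0 0 0 0; 1 0 2 0 0 0 0"}}

```text
time_s: 12.65
position: [0.5971, 0.0018, 0.0451]
eef_rot: [[-0.001, 1.0, 0.001], [1.0, 0.001, -0.0], [-0.0, 0.001, -1.0]]
wrist_force: [-3.3, -1.7, 5.0]
gripper_width: 0.0111
gripper_force: 69.5
```

{"op": "step_arm", "data": {"motion": "1 0 1 0 0 0 0; 1 0 2 0 0 0 0; 1 0 2 0 0 0 0; 1 0 2 0 0 0 0"}}

```text
time_s: 13.05
position: [0.5987, 0.002, 0.0451]
eef_rot: [[-0.001, 1.0, -0.0], [1.0, 0.001, -0.0], [-0.0, -0.0, -1.0]]
wrist_force: [-4.0, -1.7, 5.6]
gripper_width: 0.0111
gripper_force: 69.7
```

```bash
python3 - <<'E'
from h import *
F=[]
for i in range(5):
    c=cam('wrist','w4.png' if i==0 else None); s=robot.sense();F.append(s['wrist_force'])
print(np.mean(F,0),s['position'],s['time_s'])
E
```

```text
[-3.89671748 -1.23793381  6.02489351] [0.5987153  0.0020053  0.04507535] 13.3
```

View pics/w4.png

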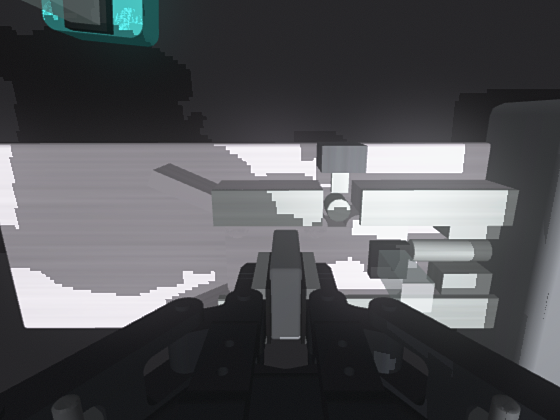

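The roller (339,207) lines up with the notch (about column 336–338), and the side force is falling, so it is entering the notch. I'll go a little farther.

{"op": "step_arm", "data": {"motion": "1 0 0.7 0 0 0 0; 1 0 1.5 0 0 0 0; 1 0 1.5 0 0 0 0; 1 0 1.5 0 0 0 0"}}

```text
time_s: 13.7
position: [0.6, 0.0022, 0.0451]
eef_rot: [[-0.001, 1.0, -0.001], [1.0, 0.001, 0.0], [0.0, -0.001, -1.0]]
wrist_force: [-4.6, -0.4, 6.5]
gripper_width: 0.0111
gripper_force: 69.8
```

```bash
python3 - <<'E'
from h import *
F=[]
for i in range(5):
    c=cam('wrist','w5.png' if i==0 else None); s=robot.sense();F.append(s['wrist_force'])
print(np.mean(F,0),s['position'],s['time_s'])
i4,i5=[cv2.imread(f'pics/w{k}.png')[185:235,300:380] for k in(4,5)]
w3=cv2.imread('pics/w3.png')[185:235,300:380]
cv2.imwrite('pics/w5c.png',np.vstack([cv2.resize(q,(320,200),interpolation=cv2.INTER_CUBIC) for q in(w3,i4,i5)]))
E
```

```text
[-4.65368469 -1.0377517   6.41857321] [0.59999554 0.00220076 0.04507722] 13.95
```

View pics/w5c.png

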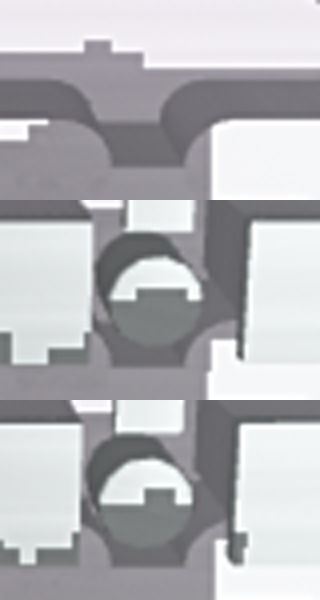

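The roller sits centred in the notch at TCP x = 0.600, and the flank pushback has gone. I'll hold there for a moment, then press on.

{"op": "step_arm", "data": {"motion": "1 0 0 0 0 0 0; 1 0 0 0 0 0 0; 1 0 0 0 0 0 0; 1 0 0 0 0 0 0; 1 0 0 0 0 0 0; 1 0 0 0 0 0 0; 1 0 0 0 0 0 0; 1 0 0 0 0 0 0; 1 0 0 0 0 0 0; 1 0 0 0 0 0 0; 1 0 0 0 0 0 0; 1 0 0 0 0 0 0; 1 0 0 0 0 0 0; 1 0 0 0 0 0 0; 1 0 0 0 0 0 0", "grip_force": 90}}

```text
time_s: 15.45
position: [0.6002, 0.0022, 0.0451]
eef_rot: [[-0.001, 1.0, -0.0], [1.0, 0.001, 0.0], [0.0, -0.0, -1.0]]
wrist_force: [-5.0, -1.1, 6.5]
gripper_width: 0.0109
gripper_force: 88.7
```

{"op": "step_arm", "data": {"motion": "1 0 1 0 0 0 0; 1 0 2 0 0 0 0; 1 0 3 0 0 0 0; 1 0 4 0 0 0 0; 1 0 5 0 0 0 0; 1 0 6 0 0 0 0; 1 0 7 0 0 0 0; 1 0 8 0 0 0 0; 1 0 9 0 0 0 0; 1 0 10 0 0 0 0; 1 0 11 0 0 0 0; 1 0 12 0 0 0 0; 1 0 12 0 0 0 0"}}

```text
time_s: 16.75
position: [0.6099, 0.0021, 0.0453]
eef_rot: [[-0.001, 1.0, -0.005], [1.0, 0.001, -0.0], [-0.0, -0.005, -1.0]]
wrist_force: [-13.0, -1.9, 13.2]
gripper_width: 0.0105
gripper_force: 90.0
```

{"op": "step_arm", "data": {"motion": "1 0 1 0 0 0 0; 1 0 2 0 0 0 0; 1 0 3 0 0 0 0; 1 0 4 0 0 0 0; 1 0 4.5 0 0 0 0; 1 0 5 0 0 0 0; 1 0 5 0 0 0 0; 1 0 5 0 0 0 0"}}

```text
time_s: 17.55
position: [0.6143, 0.0021, 0.0453]
eef_rot: [[-0.001, 1.0, -0.006], [1.0, 0.001, -0.0], [-0.0, -0.006, -1.0]]
wrist_force: [-15.9, -1.1, 15.7]
gripper_width: 0.0105
gripper_force: 90.2
```

{"op": "step_arm", "data": {"motion": "1 0 0.7 -0.4 0 0 0; 1 0 1.4 -0.4 0 0 0; 1 0 2.1 -0.4 0 0 0; 1 0 2.8 -0.4 0 0 0; 1 0 3.4 -0.4 0 0 0; 1 0 4 -0.4 0 0 0; 1 0 4 -0.4 0 0 0; 1 0 4 -0.4 0 0 0"}}

```text
time_s: 18.35
position: [0.6181, 0.0021, 0.0454]
eef_rot: [[-0.001, 1.0, -0.007], [1.0, 0.001, -0.0], [-0.0, -0.007, -1.0]]
wrist_force: [-15.3, -2.1, 13.9]
gripper_width: 0.0107
gripper_force: 90.1
```

{"op": "step_arm", "data": {"motion": "1 0 0.5 0 0 0 0; 1 0 1 0 0 0 0; 1 0 1.5 0 0 0 0; 1 0 1.5 0 0 0 0; 1 0 1.5 0 0 0 0"}}

```text
time_s: 18.85
position: [0.6195, 0.0021, 0.0454]
eef_rot: [[-0.001, 1.0, -0.008], [1.0, 0.001, -0.0], [-0.0, -0.008, -1.0]]
wrist_force: [-16.2, -1.8, 14.8]
gripper_width: 0.0105
gripper_force: 90.2
```

{"op": "step_arm", "data": {"motion": "1 0 0.4 0 0 0 0; 1 0 0.8 0 0 0 0; 1 0 1 0 0 0 0; 1 0 1 0 0 0 0; 1 0 1 0 0 0 0"}}

```text
time_s: 19.35
position: [0.62, 0.0021, 0.0455]
eef_rot: [[-0.002, 1.0, -0.009], [1.0, 0.002, -0.0], [-0.0, -0.009, -1.0]]
wrist_force: [-18.3, -2.7, 15.3]
gripper_width: 0.0109
gripper_force: 90.3
```

{"op": "step_arm", "data": {"motion": "1 0 0.4 0 0 0 0; 1 0 0.8 0 0 0 0; 1 0 1 0 0 0 0; 1 0 1 0 0 0 0; 1 0 1 0 0 0 0"}}

```text
time_s: 19.85
position: [0.6201, 0.0021, 0.0455]
eef_rot: [[-0.002, 1.0, -0.011], [1.0, 0.002, -0.0], [-0.0, -0.011, -1.0]]
wrist_force: [-21.4, -2.1, 18.3]
gripper_width: 0.0108
gripper_force: 90.8
```

The advance stalled at 0.620, 20 mm past the click, while force climbs. This is the hard stop, so I'll firm up the push.

{"op": "step_arm", "data": {"motion": "1 0 0.5 -0.3 0 0 0; 1 0 1 -0.3 0 0 0; 1 0 1.5 -0.3 0 0 0; 1 0 2 -0.3 0 0 0; 1 0 2.5 -0.3 0 0 0; 1 0 2.5 -0.3 0 0 0; 1 0 2.5 -0.3 0 0 0; 1 0 2.5 -0.3 0 0 0"}}

```text
time_s: 20.65
position: [0.6203, 0.0021, 0.0458]
eef_rot: [[-0.002, 1.0, -0.016], [1.0, 0.002, 0.0], [0.0, -0.016, -1.0]]
wrist_force: [-29.4, -2.3, 23.9]
gripper_width: 0.0109
gripper_force: 91.8
```

```bash
python3 - <<'E'
from h import *
for i in range(3):
    c=cam('wrist' if i==0 else 'side','w6.png' if i==0 else None); s=robot.sense(); print(s['position'],s['wrist_force'],s['time_s'])
E
```

```text
[0.62023984 0.00214355 0.04576778] [-29.21346147  -2.80778195  25.27249781] 20.7
[0.62022733 0.00215284 0.04576928] [-28.50807407  -1.80098291  23.88731449] 20.75
[0.62024942 0.00213223 0.04578181] [-30.12418881  -2.85881553  22.91069968] 20.8
```

View pics/w6.png

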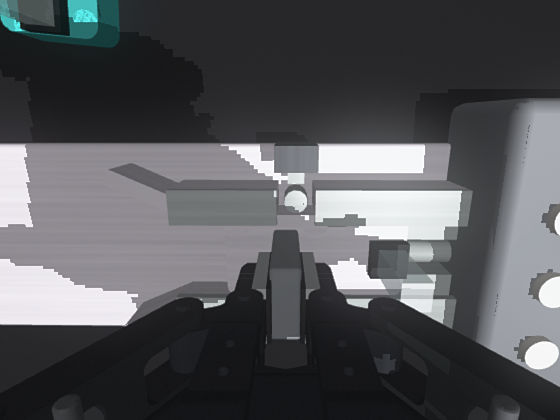

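The carrier stands against the stop posts (cell at 390,258), and the plunger is pressed in. A 0.9° tool lean has built up from the push, so I'll ease it out while keeping the pressure on.

{"op": "step_arm", "data": {"motion": "1 0 0.1 0 -0.003 0 0; 1 0 0.2 0 -0.006 0 0; 1 0 0.2 0 -0.009 0 0; 1 0 0.3 0 -0.012 0 0; 1 0 0.3 0 -0.012 0 0; 1 0 0.3 0 -0.012 0 0; 1 0 0.3 0 -0.012 0 0"}}

```text
time_s: 21.5
position: [0.6201, 0.0022, 0.0453]
eef_rot: [[-0.002, 1.0, -0.005], [1.0, 0.002, 0.0], [0.0, -0.005, -1.0]]
wrist_force: [-30.2, -3.4, 23.7]
gripper_width: 0.011
gripper_force: 91.3
```

{"op": "step_arm", "data": {"motion": "1 0 0 0 0 0 0; 1 0 0 0 0 0 0; 1 0 0 0 0 0 0; 1 0 0 0 0 0 0; 1 0 0 0 0 0 0"}}

```text
time_s: 22.0
position: [0.6201, 0.0022, 0.0453]
eef_rot: [[-0.002, 1.0, -0.005], [1.0, 0.002, 0.0], [0.0, -0.005, -1.0]]
wrist_force: [-30.1, -3.4, 22.4]
gripper_width: 0.0109
gripper_force: 91.3
```

```bash
python3 -c "
from plant import robot
s=robot.sense();print(s['position'],s['wrist_force'],s['time_s']);print(robot.close_job())"
```

```text
[0.62007523 0.00215429 0.04534009] [-30.119114    -3.43724521  22.37645301] 22.0
the job is handed in; nothing more can be done
None
```

I handed the job in at 22 s: the square-cell carrier went onto the mouth, paused about 1.5 s in the detent, and is now held against the hard stop with about 30 N, still gripped; the judge's verdict was not shown.

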